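# Set the cast plaster spikes out to dry by size

## Robot

A 7-joint arm with a two-finger parallel gripper is mounted at the origin on the work surface. World frame = base frame: x ahead of the robot, y to its left, z up, the work surface at z = 0. Lengths are in m, angles in rad, forces in N, time in s.
With the tool pointing down it reaches from about 0.4 to 0.875 m from the base axis. Payload 19.3 kg.
Tool frame: the origin (TCP) lies on the centre line of the jaws, within the pads' length; the fingertips stand 11 mm ahead of it and the grasp point (between the pads) lies 8 mm behind it; y points along the fingers, x is the direction in which the jaws open and shut, and the axes are right-handed (so a half turn about y gives the same grasp; the last joint's range is limited). The gripper opens to 85 mm and grips with 20 to 120 N. Pads are 22 mm wide; open, the fingers measure 114 mm over their backs; the gripper's body (76 mm by 85 mm) begins 54 mm behind the grasp point. The pads swing forward as they close: fully open they stand 13 mm farther back than shut.
Start: joints at [-1.27, 0.521, -0.036, 1.599, 0.021, 1.021, -0.113], TCP at [0.226, 0.583, 0.242] pointing down, gripper open.
Joint ranges: [-2.91, 2.91], [-0.3, 2.13], [-1.5, 1.42], [0.17, 2.43], [-1.26, 4.41], [0.16, 1.93], [-2.52, 2.52]. Speed limits (rad/s): [1.89, 1.89, 2.39, 2.39, 3.01, 3.01, 3.01].

## Interface

Orientations are given as [roll, pitch, yaw] about the fixed x, y, z axes, in that order (R = Rz(yaw) Ry(pitch) Rx(roll)).
In Python, from workcell import monitor, cams, bot gives the robot as it stands.
- The arm moves only by the tool send_rows, never from a script. Its argument "series" is text: rows parted by semicolons, each of 7 numbers parted by spaces: the turn, a rotation vector about the tool's x, y, z in rad, then the shift along the tool's x, y, z in mm, then the opening, from 0 (shut) to 1 (fully open). In form: ax ay az tx ty tz claw; .... A call has 1 to 20 rows; each row is the pose to reach, as a shift and turn from the pose commanded when the call began, along the tool's axes at that moment; what a row does not reach only later rows make up. A row lasts 1/12 s, in which the tool goes at most 41.7 mm and 7.16 degrees, less where a joint would pass 70% of its speed; a pose out of reach is approached as far as the arm can. A call with a gripper value outside its range is refused whole. The fingers move at their own pace and stop on an object; "force" is the grip in N (left out, the last holds). Time passes only in rows, so rows that repeat a pose let the fingers close. It gives the time, the measured TCP pose, the force and the opening at its end, in the units of the state.
- monitor.observe(): the state, without advancing time (a new reading comes with each control period).
- cams.grab_frame(name): name is "side" or "top" or "wrist"; returns the picture (400x640x3 uint8, red, green, blue); there is no depth.
- cams.get_calibration(name): a dict with "mtx" (3x3 intrinsics, pixels), "origin" and "attitude" of the camera in the world. Camera axes: x right, y down, z forward; pixel columns grow to the right and rows downward; lengths in m; the calibration is good to about 2 mm. The wrist camera is an equidistant fisheye: a pixel r from the principal point sees the ray r / f radians off the axis. A picture is of the moment at which its call begins: read the wrist's pose just before it. get_calibration takes no time and is no camera call; for the wrist camera it gives the pose at the moment of the call.
- bot.job_done(): hands the job in, once; it reports no verdict.
The state is a dict: "clock": time; "qpos": joint angles; "qd": joint speeds; "joint_efforts": joint torques, N m; "position": TCP position; "tool_rot": TCP orientation; "force": force on the tool from outside, world axes, zero at the start; "moment": the same for the moment, N m; "grip_width": finger opening in m.
Only numpy, scipy, OpenCV 4.12 (cv2) and the standard library are available. Lean on these libraries where they do the work, as an engineer would, in place of code of your own. Each camera call takes 0.05 s, during which the arm holds its last target.

## Task

Pick out the four round-nosed plaster spikes and stand each one upright on the middle of the square pine drying board of its own rank in size: the largest spike on the largest board, the second largest on the second largest, and so on down to the smallest on the smallest. Set them down gently rather than dropping them, and leave the square plaster block and the plaster collar where they are.

Things in the scene. Friction and masses are not known exactly. Their poses are not given: they have to be found in the camera images.
- spike_a: the largest of four loose round-nosed spikes of grey cast plaster, standing on its flat foot: round, 56 mm in diameter, 76 mm high, straight-sided for the lower 44 mm, then rounding in to a blunt nose; about 170 g. Origin: centre of its underside; z up along its axis.
- spike_b: the second largest of four loose round-nosed spikes of grey cast plaster, standing on its flat foot: round, 46 mm in diameter, 64 mm high, straight-sided for the lower 37 mm, then rounding in to a blunt nose; about 100 g. Origin: centre of its underside; z up along its axis.
- spike_c: the third largest of four loose round-nosed spikes of grey cast plaster, standing on its flat foot: round, 36 mm in diameter, 52 mm high, straight-sided for the lower 30 mm, then rounding in to a blunt nose; about 50 g. Origin: centre of its underside; z up along its axis.
- spike_d: the smallest of four loose round-nosed spikes of grey cast plaster, standing on its flat foot: round, 28 mm in diameter, 42 mm high, straight-sided for the lower 24 mm, then rounding in to a blunt nose; about 25 g. Origin: centre of its underside; z up along its axis.
- board_a: the largest of four square pine drying boards lying flat on the table, pale wood with a dark strip along two facing edges: 96 x 96 mm, 12 mm thick; it does not move. Origin: centre of its underside (the top is 12 mm above it); x and y along its sides, z up.
- board_b: the second largest of four square pine drying boards lying flat on the table, pale wood with a dark strip along two facing edges: 80 x 80 mm, 12 mm thick; it does not move. Origin: centre of its underside (the top is 12 mm above it); x and y along its sides, z up.
- board_c: the third largest of four square pine drying boards lying flat on the table, pale wood with a dark strip along two facing edges: 64 x 64 mm, 12 mm thick; it does not move. Origin: centre of its underside (the top is 12 mm above it); x and y along its sides, z up.
- board_d: the smallest of four square pine drying boards lying flat on the table, pale wood with a dark strip along two facing edges: 50 x 50 mm, 12 mm thick; it does not move. Origin: centre of its underside (the top is 12 mm above it); x and y along its sides, z up.
- plaster_block: a loose square-sided, flat-topped block of the same grey plaster, 42 x 42 mm and 55 mm high, not a spike: stays where it is. Origin: centre of its underside, x and y along its sides.
- plaster_collar: a loose ring-shaped collar of the same grey plaster, 60 mm outside diameter with a 26 mm hole, 34 mm high, not a spike: stays where it is. Origin: centre of its underside.
There are look-alikes about, which are no part of the job. Leave any red look-alike of the spike_a alone.

How it is judged:
By the outcome, as a careful person would: the job done as asked, in the order asked, and still so for the second after the job is handed in, with the robot touching nothing.
It also fails if it takes over 125 s, if anything falls off the work surface, if the arm or the gripper's body presses on something with over 40 N, if the wrist force passes 120 N, or if a joint passes its speed limit or range.

## Working session

There is one attempt and no reset: what is moved stays moved. The work goes in short steps, Python scripts to look and compute and a tool call to move; the robot and the scene stay as the last step left them, time stands still between calls to the robot, and variables do not carry over. Pictures are saved under pics/ and viewed, and the job is handed in when it is done.

Besides the shell and the picture viewer there is one more tool, called by a JSON object that holds its "fn" and its "kwargs". send_rows: Moves the arm, as the interface text tells. Its arguments: {"type":"object","properties":{"series":{"type":"string"},"force":{"type":"number"}},"required":["series"]}

```bash
mkdir -p pics; python3 - <<'E'
from workcell import monitor,cams,bot
import cv2
s=monitor.observe();print(s)
for n in("side","top","wrist"):
    print(n,cams.get_calibration(n))
    cv2.imwrite(f"pics/{n}0.png",cams.grab_frame(n)[:,:,::-1])
E
```

```text
{'clock': 0.0, 'qpos': array([-1.27016693,  0.52202743, -0.03633074,  1.5999791 ,  0.02119349,
        1.02111797, -0.11277517]), 'qd': array([-0.00087432,  0.0002939 , -0.00141211, -0.00101915, -0.00192921,
       -0.00030787,  0.00131165]), 'joint_efforts': array([-2.26238262e-03, -9.27099752e+01,  1.97868124e+00, -3.69929087e+01,
        1.76414702e-02,  8.11348145e-03,  3.85943770e-05]), 'position': array([0.22640691, 0.58220729, 0.24172768]), 'tool_rot': array([-1.57087116e+00,  1.14466036e-03,  1.19998071e+00]), 'force': array([-0.3666693 ,  0.08325373,  1.06094549]), 'moment': array([-0.01498884,  0.0067486 , -0.01736601]), 'grip_width': 0.08568104109999784}
side {'mtx': array([[409.46249557,   0.        , 326.24853419],
       [  0.        , 409.46249557, 199.53226674],
       [  0.        ,   0.        ,   1.        ]]), 'origin': array([ 0.12763118, -0.82165618,  0.71753469]), 'attitude': array([-2.23615614, -0.0174472 , -0.36083768])}
top {'mtx': array([[362.734634  ,   0.        , 321.20633503],
       [  0.        , 362.734634  , 193.62113554],
       [  0.        ,   0.        ,   1.        ]]), 'origin': array([ 0.30558086, -0.00239995,  0.98372517]), 'attitude': array([-2.99289633, -0.01523307, -1.55396251])}
wrist {'mtx': array([[309.70691629,   0.        , 317.90449283],
       [  0.        , 309.70691629, 201.25386915],
       [  0.        ,   0.        ,   1.        ]]), 'origin': array([0.15974945, 0.6082439 , 0.3735011 ]), 'attitude': array([ 2.85836871e+00, -3.39868621e-05,  1.19913261e+00])}
```

View pics/top0.png

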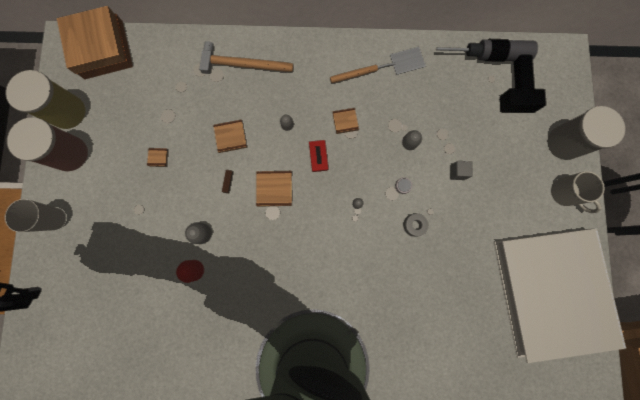

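View pics/side0.png

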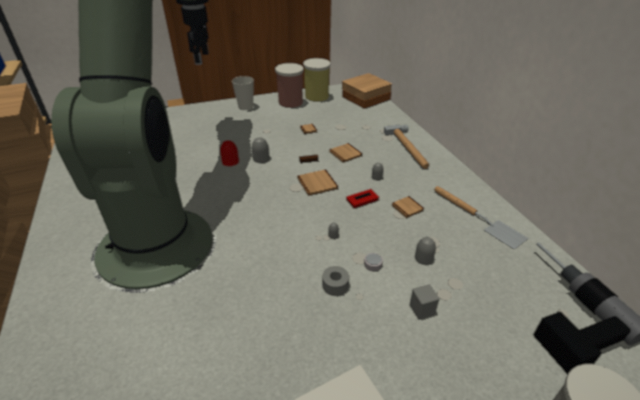

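View pics/wrist0.png

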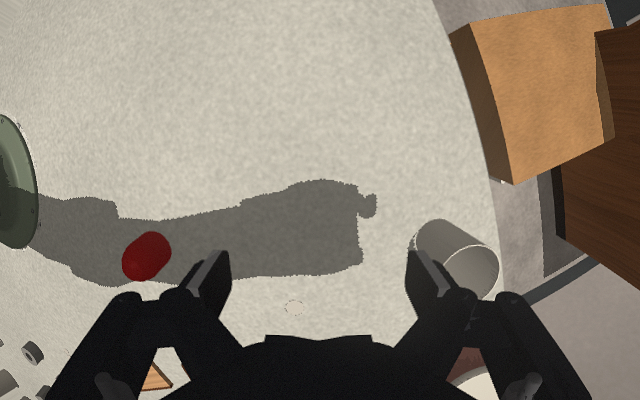

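```bash
cat > h.py <<'E'
import numpy as np,cv2
from scipy.spatial.transform import Rotation as R
def rpy(a): return R.from_euler('xyz',a).as_matrix()
def proj(P,c,fish=False):
    P=np.atleast_2d(P); q=(P-c['origin'])@rpy(c['attitude']); K=c['mtx']
    if fish:
        r=np.hypot(q[:,0],q[:,1]);th=np.arctan2(r,q[:,2]);s=th/np.maximum(r,1e-9)
        n=np.c_[q[:,0]*s,q[:,1]*s]
    else: n=q[:,:2]/q[:,2:]
    return np.c_[n[:,0]*K[0,0]+K[0,2],n[:,1]*K[1,1]+K[1,2]]
def back(uv,c,z,fish=False):
    uv=np.atleast_2d(np.asarray(uv,float));K=c['mtx']
    n=np.c_[(uv[:,0]-K[0,2])/K[0,0],(uv[:,1]-K[1,2])/K[1,1]]
    if fish:
        t=np.linalg.norm(n,axis=1)[:,None];d=np.c_[n*np.sin(t)/np.maximum(t,1e-9),np.cos(t)]
    else: d=np.c_[n,np.ones(len(n))]
    d=d@rpy(c['attitude']).T
    return c['origin']+d*((z-c['origin'][2])/d[:,2])[:,None]
SP=dict(a=(.028,.076,.044),b=(.023,.064,.037),c=(.018,.052,.030),d=(.014,.042,.024))
BS=dict(a=.096,b=.080,c=.064,d=.050)
def spikepts(x,y,k,z0=0):
    r,h,s=SP[k];out=[]
    prof=[(r,0),(r,s)]+[(r*np.cos(t),s+(h-s)*np.sin(t)) for t in np.linspace(.2,1.5,7)]
    for rr,z in prof:
        a=np.linspace(0,2*np.pi,24,endpoint=False);out.append(np.c_[x+rr*np.cos(a),y+rr*np.sin(a),a*0+z+z0])
    return np.vstack(out)
E
python3 - <<'E'
import cv2
from h import *
im=cv2.imread('pics/top0.png')
cv2.imwrite('pics/topc.png',cv2.resize(im[95:260,130:490],None,fx=2.2,fy=2.2,interpolation=cv2.INTER_CUBIC))
from workcell import cams
c=cams.get_calibration('top');s=cams.get_calibration('side')
for n,uv,z in [('sp1',(198,232),.03),('sp2',(412,139),.03),('sp3',(286,122),.03),('sp4',(357,203),.02),('b1',(274,188),.012),('b2',(230,136),.012),('b3',(345,121),.012),('b4',(157,157),.012),('blk',(461,170),.05),('col',(416,225),.03),('disc',(403,186),.0),('redthing',(318,156),.0),('red',(190,271),.03)]:
    p=back(uv,c,z)[0];print(n,p.round(3),proj(p,s)[0].round(0),np.hypot(*p[:2]).round(3))
E
```

```text
sp1 [0.342 0.305 0.03 ] [261. 150.] 0.458
sp2 [ 0.604 -0.26   0.03 ] [425. 248.] 0.658
sp3 [0.645 0.085 0.03 ] [376. 169.] 0.651
sp4 [ 0.427 -0.111  0.02 ] [333. 229.] 0.441
b1 [0.464 0.113 0.012] [317. 180.] 0.478
b2 [0.608 0.24  0.012] [345. 150.] 0.653
b3 [ 0.658 -0.078  0.012] [406. 204.] 0.663
b4 [0.544 0.435 0.012] [308. 127.] 0.697
blk [ 0.516 -0.383  0.05 ] [422. 292.] 0.642
col [ 0.37  -0.266  0.03 ] [335. 276.] 0.455
disc [ 0.479 -0.24   0.   ] [373. 264.] 0.536
redthing [ 0.559 -0.004  0.   ] [362. 199.] 0.559
red [0.242 0.318 0.03 ] [229. 153.] 0.4
```

View pics/topc.png

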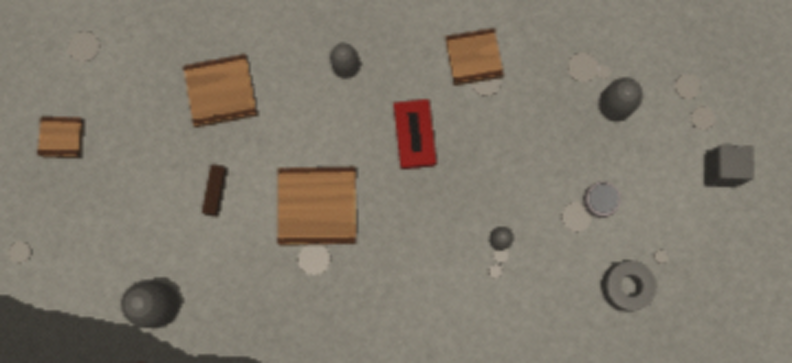

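```bash
cat > fit.py <<'E'
from h import *
from scipy.optimize import minimize
def boxpts(x,y,w,h,yaw):
    a=np.array([[sx*w/2,sy*w/2] for sx in(-1,1) for sy in(-1,1)])
    r=np.array([[np.cos(yaw),-np.sin(yaw)],[np.sin(yaw),np.cos(yaw)]]);b=a@r.T+[x,y]
    return np.vstack([np.c_[b,np.zeros(4)],np.c_[b,np.full(4,h)]])
S=8
def render(pts,c,fish,win,z=None):
    uv=(proj(pts,c,fish)-[win[0],win[1]]+.5)*S
    m=np.zeros(((win[3]-win[1])*S,(win[2]-win[0])*S),np.uint8)
    cv2.fillConvexPoly(m,cv2.convexHull((uv).round().astype(np.int32).reshape(-1,1,2)),255)
    return cv2.resize(m,(win[2]-win[0],win[3]-win[1]),interpolation=cv2.INTER_AREA)/255.
def mask(im,win,board):
    p=im[win[1]:win[3],win[0]:win[2]].astype(float)
    bg=np.median(p.reshape(-1,3)[p.reshape(-1,3).mean(1)>np.percentile(p.mean(2),30)],axis=0)
    v=p.mean(2)
    sat=p[:,:,2]-p[:,:,0]-(bg[2]-bg[0])
    if board: s=np.maximum(sat/50, (bg.mean()-v)/50)
    else: s=np.maximum((bg.mean()-v)/40,-sat/14*0)
    m=np.clip(s*1.6-.3,0,1)
    return m
def fit(obs,fn,x0,scales):
    # obs list of (maskarr,c,fish,win)
    def cost(p):
        return sum(((render(fn(p),c,f,w)-m)**2).sum()/max(m.sum(),1) for m,c,f,w in obs)
    x0=np.array(x0,float);best=None
    for k in range(3):
        sim=np.vstack([x0]+[x0+np.eye(len(x0))[i]*scales[i]/(k+1) for i in range(len(x0))])
        r=minimize(cost,x0,method='Nelder-Mead',options=dict(initial_simplex=sim,xatol=1e-4,fatol=1e-4));x0=r.x
    return r.x,r.fun
E
cat > f1.py <<'E'
from fit import *
from workcell import cams
ims={n:cv2.imread(f'pics/{n}0.png') for n in('top','side')}
sp=dict(a=(.342,.305),b=(.604,-.26),c=(.645,.085),d=(.427,-.111))
bo=dict(a=(.464,.113,0),b=(.608,.24,.2),c=(.658,-.078,.15),d=(.544,.435,0))
vis={n:cv2.resize(im,None,fx=3,fy=3,interpolation=cv2.INTER_CUBIC) for n,im in ims.items()}
for name,d in(('spike',sp),('board',bo)):
  for k,x0 in d.items():
    fn=(lambda p:spikepts(p[0],p[1],k)) if name=='spike' else (lambda p:boxpts(p[0],p[1],BS[k],.012,p[2]))
    res=[]
    for cs in(('top',),('side',),('top','side')):
      obs=[]
      for n in cs:
        c=cams.get_calibration(n);uv=proj(fn(x0),c);lo=uv.min(0).astype(int)-7;hi=uv.max(0).astype(int)+8
        w=(lo[0],lo[1],hi[0],hi[1]);obs.append((mask(ims[n],w,name=='board'),c,False,w))
      r,f=fit(obs,fn,x0,[.006,.006,.1][:len(x0)]);res.append((r.round(4).tolist(),round(f,2)))
    print(name,k,res)
    for n in vis:
      h=cv2.convexHull(((proj(fn(r),cams.get_calibration(n))+.5)*3).astype(np.int32).reshape(-1,1,2));cv2.polylines(vis[n],[h],True,(0,255,0),1)
cv2.imwrite('pics/fit_top.png',vis['top'][285:780,390:1190]);cv2.imwrite('pics/fit_side.png',vis['side'][340:830,620:1320])
E
python3 f1.py
```

```text
spike a [([0.34, 0.3042], np.float64(0.29)), ([0.3383, 0.2989], np.float64(0.4)), ([0.3393, 0.3038], np.float64(0.71))]
spike b [([0.6043, -0.2603], np.float64(0.01)), ([0.6023, -0.2634], np.float64(0.03)), ([0.6038, -0.2609], np.float64(0.08))]
spike c [([0.6483, 0.0852], np.float64(0.03)), ([0.6462, 0.0811], np.float64(0.04)), ([0.648, 0.0846], np.float64(0.11))]
spike d [([0.4279, -0.1125], np.float64(0.04)), ([0.4261, -0.1159], np.float64(0.03)), ([0.4275, -0.1129], np.float64(0.13))]
board a [([0.4653, 0.1143, 0.0429], np.float64(0.01)), ([0.4638, 0.1112, 0.0349], np.float64(0.06)), ([0.4647, 0.1135, 0.0417], np.float64(0.09))]
board b [([0.6103, 0.2417, 0.2169], np.float64(0.01)), ([0.6087, 0.2378, 0.2242], np.float64(0.01)), ([0.6098, 0.2406, 0.2195], np.float64(0.04))]
board c [([0.662, -0.0784, 0.1927], np.float64(0.01)), ([0.6605, -0.0815, 0.1899], np.float64(0.0)), ([0.6616, -0.0791, 0.1884], np.float64(0.05))]
board d [([0.5457, 0.4366, -0.0042], np.float64(0.01)), ([0.5437, 0.4316, 0.0012], np.float64(0.01)), ([0.5452, 0.4359, -0.0052], np.float64(0.07))]
```

```bash
ls pics
```

```text
fit_side.png
fit_top.png
side0.png
top0.png
topc.png
wrist0.png
```

```bash
cat > go.py <<'E'
import sys
from h import *
from workcell import monitor
def go(x,y,z,yaw,s=None):
    s=s or monitor.observe();p=s['position'];Rm=rpy(s['tool_rot'])
    d=Rm.T@(np.array([x,y,z])-p)*1000
    Rt=rpy([-np.pi/2,0,yaw]);rv=R.from_matrix(Rm.T@Rt).as_rotvec()
    print('now',p.round(4),s['tool_rot'].round(4),'clk',round(s['clock'],2),'F',s['force'].round(2),'grip',round(s['grip_width'],4))
    print('turn',rv.round(3),'shift',d.round(1))
if __name__=='__main__': go(*map(float,sys.argv[1:5]))
E
python3 go.py .339 .302 .2 .73
```

```text
now [0.2264 0.5823 0.2419] [-1.5709e+00  9.0000e-04  1.2000e+00] clk 0.15 F [ 0.4  -0.07 -0.55] grip 0.0855
turn [ 0.     0.47  -0.001] shift [-220.4   42.1 -206.5]
```

View pics/fit_top.png

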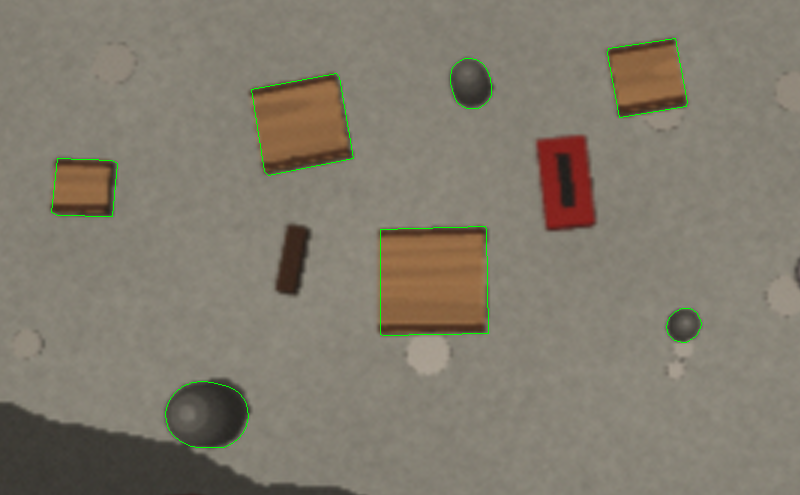

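View pics/fit_side.png

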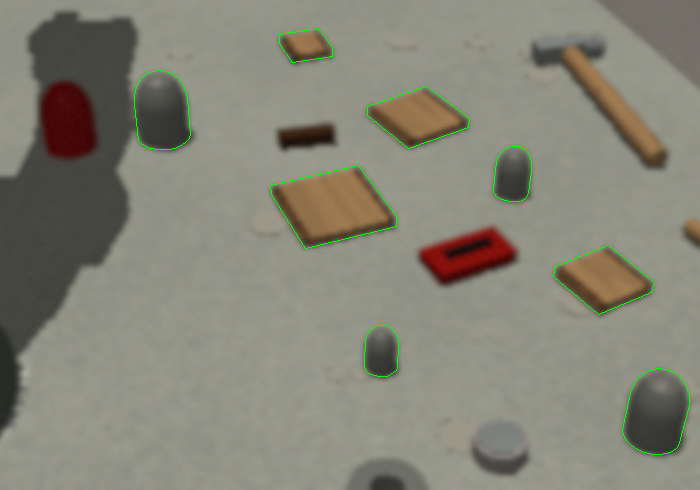

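Spike candidates in the top view: grey, round-nosed at (198,232)=a, (412,139)=b, (286,122)=c, (357,203)=d. The look-alikes are the red spike (190,271), block (461,170), collar (416,225) and grey puck (403,186). The four chosen fit the spike models' outlines by size in both views. The green outlines in the crops match, though a's outline in the top view is pulled slightly by the shadow.

{"fn": "send_rows", "kwargs": {"series": "0 0.05 0 -15 3 -14 1; 0 0.15 0 -40 8 -38 1; 0 0.25 0 -70 13 -66 1; 0 0.35 0 -100 19 -94 1; 0 0.45 0 -130 25 -122 1; 0 0.47 0 -160 31 -150 1; 0 0.47 0 -185 35 -173 1; 0 0.47 0 -204 39 -191 1; 0 0.47 0 -216 41 -202 1; 0 0.47 0 -220 42 -206 1; 0 0.47 0 -220 42 -206 1; 0 0.47 0 -220 42 -206 1", "force": 40}}

```text
clock: 1.15
position: [0.3386, 0.3036, 0.2004]
tool_rot: [-1.571, -0.0, 0.73]
force: [0.2, 0.7, 0.1]
grip_width: 0.0854
```

```bash
cat > wl.py <<'E'
import sys
from fit import *
from workcell import cams,monitor
tag=sys.argv[1]
c=cams.get_calibration('wrist');im=cams.grab_frame('wrist')[:,:,::-1].copy();cv2.imwrite(f'pics/w{tag}.png',im)
import pickle;pickle.dump(c,open(f'pics/w{tag}.pkl','wb'))
s=monitor.observe();print(s['position'],s['tool_rot'],s['clock'],s['force'])
for a in sys.argv[2:]:
    t,k,x,y=a.split(',')[:4];x=float(x);y=float(y)
    yw=float(a.split(',')[4]) if t=='b' else 0
    pts=spikepts(x,y,k) if t=='s' else boxpts(x,y,BS[k],.012,yw)
    h=cv2.convexHull(proj(pts,c,True).astype(np.int32).reshape(-1,1,2));cv2.polylines(im,[h],True,(0,255,0),1)
cv2.imwrite(f'pics/w{tag}v.png',im)
E
python3 wl.py 1 s,a,.339,.302 b,a,.4645,.1125,.04 b,b,.6095,.240,.22
```

```text
[0.33846287 0.30390746 0.20038149] [-1.57048406e+00 -3.27972139e-04  7.31013640e-01] 1.2 [ 0.30379974  0.48954579 -0.29638616]
```

View pics/w1v.png

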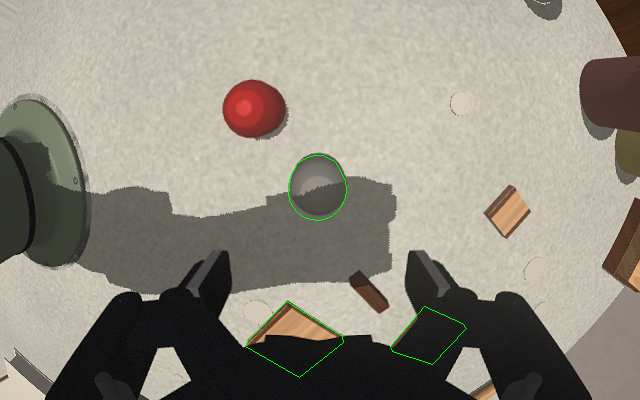

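{"fn": "send_rows", "kwargs": {"series": "0 0 0 -1 10 -2 1; 0 0 0 -1 30 -2 1; 0 0 0 -1 60 -2 1; 0 0 0 -1 95 -2 1; 0 0 0 -1 125 -2 1; 0 0 0 -1 150 -2 1; 0 0 0 -1 165 -2 1; 0 0 0 -1 172 -2 1; 0 0 0 -1 174 -2 1; 0 0 0 -1 174 -2 1; 0 0 0 -1 174 -2 1"}}

```text
clock: 2.12
position: [0.3395, 0.3013, 0.0271]
tool_rot: [-1.571, -0.001, 0.73]
force: [0.4, -0.4, 0.7]
grip_width: 0.0852
```

```bash
python3 wl.py 2 s,a,.339,.302 b,a,.4645,.1125,.04 b,b,.6095,.240,.22; python3 - <<'E'
from workcell import cams
import cv2
im=cams.grab_frame('side');cv2.imwrite('pics/s2.png',cv2.resize(im[60:260,150:350,::-1],None,fx=3,fy=3))
E
```

```text
[0.3396889  0.30131121 0.02724919] [-1.57058843 -0.00158218  0.73024158] 2.1667 [-0.24840015  0.04410414 -0.09438494]
```

View pics/w2v.png

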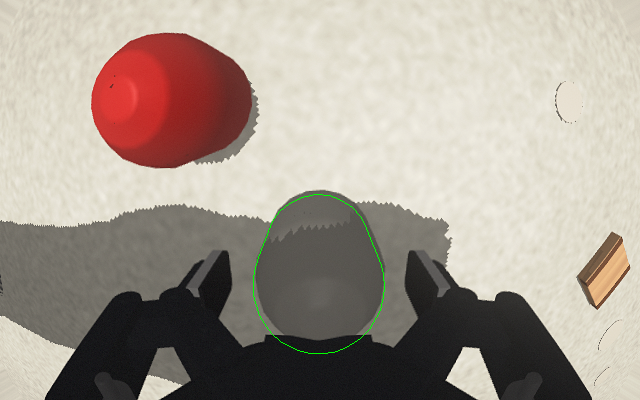

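View pics/s2.png

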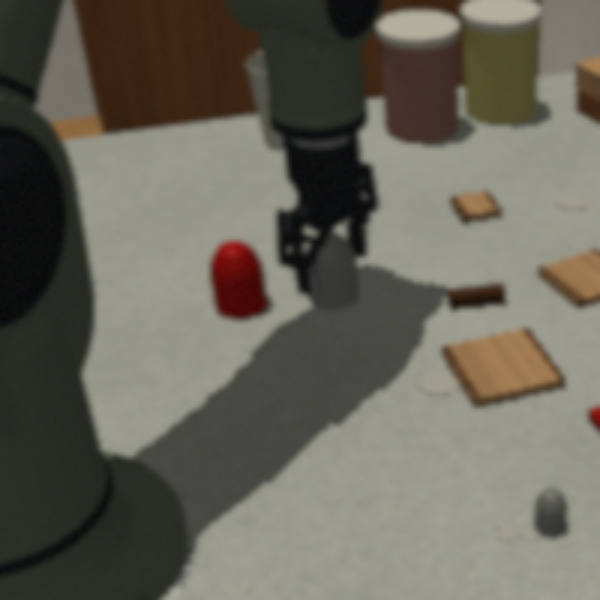

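{"fn": "send_rows", "kwargs": {"series": "0 0 0 0 0 1 1; 0 0 0 0 0 2 1; 0 0 0 0 0 2 0.7; 0 0 0 0 0 2 0.5; 0 0 0 0 0 2 0.3; 0 0 0 0 0 2 0.3; 0 0 0 0 0 2 0.3; 0 0 0 0 0 2 0.3; 0 0 0 0 0 2 0.3; 0 0 0 0 0 2 0.3", "force": 40}}

```text
clock: 3.05
position: [0.3381, 0.3023, 0.0267]
tool_rot: [-1.571, -0.001, 0.73]
force: [-1.6, -1.0, 14.4]
grip_width: 0.0549
```

```bash
python3 wl.py 3 s,a,.3377,.3035; python3 - <<'E'
from workcell import cams
import cv2
im=cams.grab_frame('side');cv2.imwrite('pics/s3.png',cv2.resize(im[100:180,210:310,::-1],None,fx=6,fy=6))
E
```

```text
[0.33814502 0.30231147 0.02673423] [-1.57067624e+00 -5.41956549e-04  7.30121278e-01] 3.1 [-2.2641748  -0.23566187 14.42805484]
```

View pics/w3v.png

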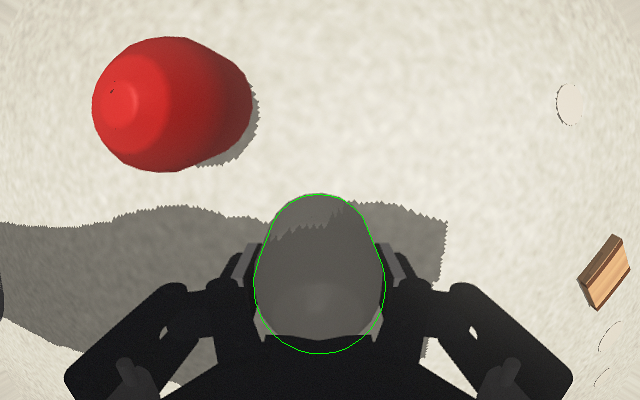

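View pics/s3.png

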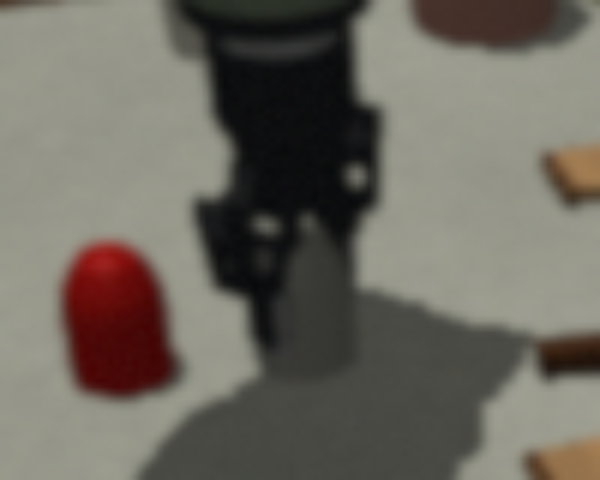

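```bash
python3 go.py .4645 .1125 .087 .73
```

```text
now [0.3381 0.3023 0.0267] [-1.5707e+00 -6.0000e-04  7.3000e-01] clk 3.15 F [-1.17 -1.49 14.45] grip 0.0551
turn [-0.     0.     0.001] shift [ -32.4  -60.3 -225.7]
```

{"fn": "send_rows", "kwargs": {"series": "0 0 0 0 -2 0 0.3; 0 0 0 0 -6 0 0.3; 0 0 0 0 -14 0 0.3; 0 0 0 0 -26 0 0.3; 0 0 0 0 -40 0 0.3; 0 0 0 0 -52 0 0.3; 0 0 0 0 -58 0 0.3; 0 0 0 0 -60 0 0.3; 0 0 0 0 -60 0 0.3"}}

```text
clock: 3.9
position: [0.3381, 0.3023, 0.0867]
tool_rot: [-1.571, -0.001, 0.73]
force: [-0.5, 0.8, -1.7]
grip_width: 0.0549
```

```bash
python3 go.py .4645 .1125 .087 .73
```

```text
now [0.3381 0.3023 0.0867] [-1.5707e+00 -8.0000e-04  7.3000e-01] clk 3.9 F [-0.47  0.8  -1.74] grip 0.0549
turn [-0.     0.     0.001] shift [ -32.4   -0.4 -225.7]
```

{"fn": "send_rows", "kwargs": {"series": "0 0 0 -1 0 -6 0.3; 0 0 0 -3 0 -22 0.3; 0 0 0 -7 0 -48 0.3; 0 0 0 -11 0 -78 0.3; 0 0 0 -16 0 -110 0.3; 0 0 0 -20 0 -142 0.3; 0 0 0 -24 0 -172 0.3; 0 0 0 -28 0 -198 0.3; 0 0 0 -31 0 -216 0.3; 0 0 0 -32 0 -224 0.3; 0 0 0 -32 0 -226 0.3; 0 0 0 -32 0 -226 0.3; 0 0 0 -32 0 -226 0.3"}}

```text
clock: 4.98
position: [0.4642, 0.1133, 0.086]
tool_rot: [-1.57, 0.0, 0.731]
force: [-0.6, 0.8, -2.0]
grip_width: 0.0546
```

```bash
python3 wl.py 4 b,a,.4645,.1125,.04 b,b,.6095,.240,.22
```

```text
[0.464213   0.11345021 0.08610613] [-1.57022323e+00  3.31269865e-04  7.31519512e-01] 5.0333 [-0.33567734  0.70659492 -1.21432678]
```

View pics/w4v.png

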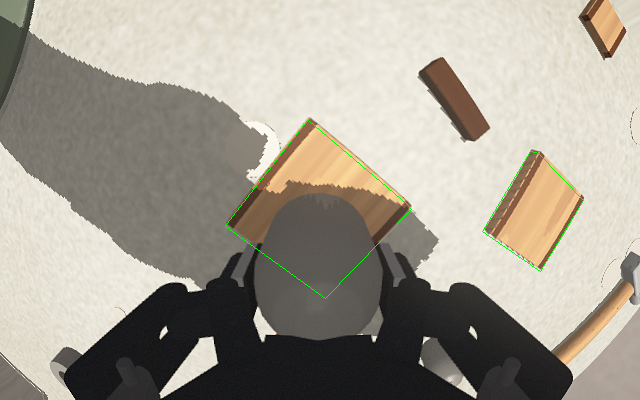

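{"fn": "send_rows", "kwargs": {"series": "0 0 0 0 4 0 0.3; 0 0 0 0 12 0 0.3; 0 0 0 0 22 0 0.3; 0 0 0 0 32 0 0.3; 0 0 0 0 40 0 0.3; 0 0 0 0 44 0 0.3; 0 0 0 0 45.5 0 0.3; 0 0 0 0 46 0 0.3; 0 0 0 0 46.5 0 0.3; 0 0 0 0 46.5 0 0.3"}}

```text
clock: 5.87
position: [0.465, 0.1124, 0.04]
tool_rot: [-1.571, -0.0, 0.73]
force: [-0.3, 0.3, -1.5]
grip_width: 0.0551
```

{"fn": "send_rows", "kwargs": {"series": "0 0 0 0 0.4 0 0.3; 0 0 0 0 0.8 0 0.3; 0 0 0 0 1.2 0 0.3; 0 0 0 0 1.4 0 0.3; 0 0 0 0 1.4 0 0.3"}}

```text
clock: 6.28
position: [0.465, 0.1124, 0.0388]
tool_rot: [-1.571, -0.0, 0.73]
force: [-1.1, -0.3, 8.8]
grip_width: 0.0548
```

{"fn": "send_rows", "kwargs": {"series": "0 0 0 0 -0.2 0 0.5; 0 0 0 0 -0.2 0 0.68; 0 0 0 0 -0.2 0 0.72; 0 0 0 0 -0.2 0 0.78; 0 0 0 0 -0.2 0 0.85; 0 0 0 0 -0.2 0 1; 0 0 0 0 -0.2 0 1; 0 0 0 0 -0.2 0 1; 0 0 0 0 -0.2 0 1; 0 0 0 0 -5 0 1; 0 0 0 0 -15 0 1; 0 0 0 0 -35 0 1; 0 0 0 0 -65 0 1; 0 0 0 0 -95 0 1; 0 0 0 0 -120 0 1; 0 0 0 0 -135 0 1; 0 0 0 0 -140 0 1; 0 0 0 0 -140 0 1"}}

```text
clock: 7.78
position: [0.4654, 0.1126, 0.18]
tool_rot: [-1.572, -0.003, 0.73]
force: [-0.8, 0.2, -0.4]
grip_width: 0.0854
```

```bash
python3 - <<'E'
from fit import *
from workcell import cams
n='top'
im=cams.grab_frame('wrist')[:,:,::-1].copy();cv2.imwrite('pics/w5.png',im)
for n in('top','side'):
    im=cams.grab_frame(n)[:,:,::-1].copy();cv2.imwrite(f'pics/{n}5.png',im)
E
python3 go.py .604 -.26 .18 -.40
```

```text
now [0.4644 0.1123 0.1777] [-1.5703e+00  1.1000e-03  7.3000e-01] clk 7.93 F [-0.07 -0.37 -0.44] grip 0.0854
turn [ 0.00e+00  1.13e+00 -1.00e-03] shift [-144.3   -2.3 -370.5]
```

View pics/w5.png

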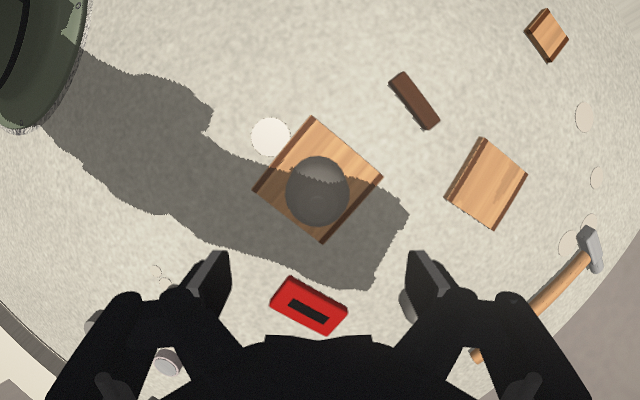

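View pics/side5.png

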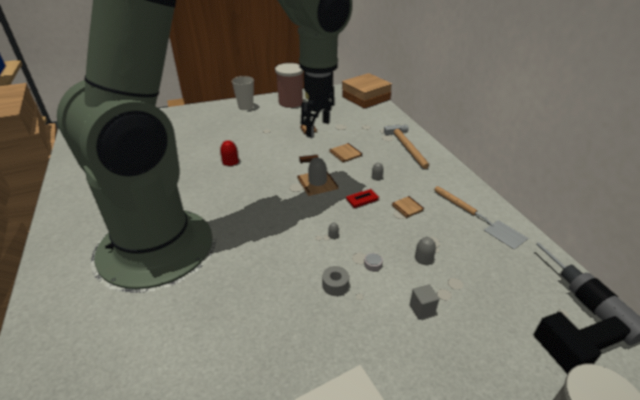

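{"fn": "send_rows", "kwargs": {"series": "0 0.08 0 -3 0 -8 1; 0 0.17 0 -10 0 -26 1; 0 0.27 0 -22 0 -55 1; 0 0.37 0 -35 0 -90 1; 0 0.47 0 -49 0 -126 1; 0 0.57 0 -63 0 -162 1; 0 0.67 0 -77 0 -198 1; 0 0.77 0 -91 0 -234 1; 0 0.87 0 -105 0 -270 1; 0 0.97 0 -118 0 -304 1; 0 1.06 0 -130 0 -334 1; 0 1.11 0 -138 0 -356 1; 0 1.13 0 -143 0 -367 1; 0 1.13 0 -144.5 0 -370.5 1; 0 1.13 0 -144.5 0 -370.5 1; 0 1.13 0 -144.5 0 -370.5 1"}}

```text
clock: 9.27
position: [0.604, -0.2586, 0.1778]
tool_rot: [-1.57, 0.001, -0.398]
force: [-0.7, 1.4, 0.2]
grip_width: 0.0854
```

```bash
python3 wl.py 6 s,b,.6036,-.2605 b,c,.6615,-.0785,.19; python3 go.py .6036 -.2605 .016 -.40
```

```text
[ 0.60410667 -0.25837766  0.17811433] [-1.57009071e+00  8.99124232e-04 -3.97633912e-01] 9.3167 [-0.08272001  0.73438535 -0.52729566]
now [ 0.6041 -0.2584  0.1781] [-1.5701e+00  9.0000e-04 -3.9760e-01] clk 9.32 F [-0.08  0.73 -0.53] grip 0.0854
turn [-0.001  0.002 -0.001] shift [  0.5 162.1  -2.3]
```

View pics/w6v.png

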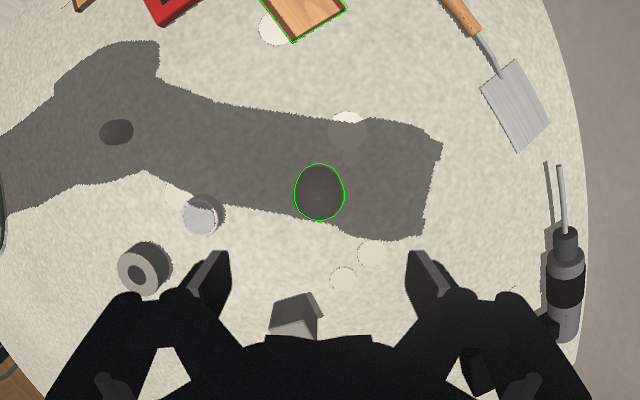

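```bash
python3 - <<'E'
from h import *
from workcell import cams
c=cams.get_calibration('side')
for z in(0,.005,.01,.015,.02,.025):print(z,proj([.338-.033*.745,.3025-.033*.667,z],c).round(1), proj([.338,.3025-.028,0],c).round(1))
E
```

```text
0 [[254.7 163.2]] [[262.7 162.8]]
0.005 [[254.5 161.9]] [[262.7 162.8]]
0.01 [[254.4 160.5]] [[262.7 162.8]]
0.015 [[254.3 159.2]] [[262.7 162.8]]
0.02 [[254.1 157.9]] [[262.7 162.8]]
0.025 [[254.  156.5]] [[262.7 162.8]]
```

{"fn": "send_rows", "kwargs": {"series": "0 0 0 0 10 -1 1; 0 0 0 0 30 -1.5 1; 0 0 0 0 60 -1.5 1; 0 0 0 0 95 -1.5 1; 0 0 0 0 125 -1.5 1; 0 0 0 0 145 -1.5 1; 0 0 0 0 156 -1.5 1; 0 0 0 0 161 -1.5 1; 0 0 0 0 162 -1.5 1; 0 0 0 0 162 -1.5 1; 0 0 0 0 162 -1.5 1"}}

```text
clock: 10.23
position: [0.6044, -0.2616, 0.0177]
tool_rot: [-1.571, -0.002, -0.4]
force: [-0.3, -0.1, -0.0]
grip_width: 0.0853
```

```bash
python3 wl.py 7 s,b,.6036,-.2605; python3 go.py .6036 -.2605 .016 -.40
```

```text
[ 0.6043676  -0.26161673  0.01773208] [-1.57063869 -0.00185349 -0.39984838] 10.2833 [-0.38861586 -0.58995061  0.3604567 ]
now [ 0.6044 -0.2616  0.0177] [-1.5706 -0.0019 -0.3998] clk 10.28 F [-0.39 -0.59  0.36] grip 0.0854
turn [-0.     0.     0.002] shift [-1.1  1.7  0.7]
```

View pics/w7v.png

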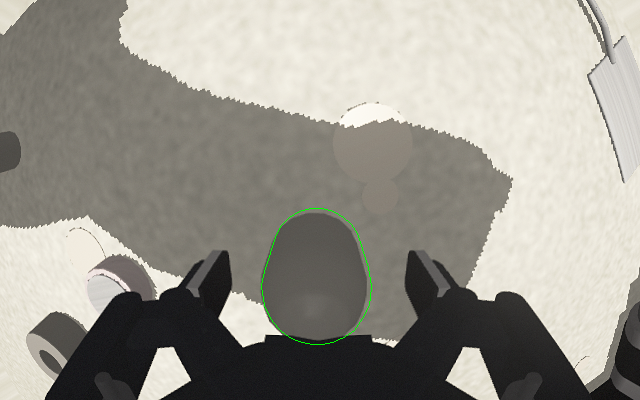

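{"fn": "send_rows", "kwargs": {"series": "0 0 0 0 1 0 1; 0 0 0 0 1 0 0.7; 0 0 0 0 1 0 0.5; 0 0 0 0 1 0 0.3; 0 0 0 0 1 0 0.2; 0 0 0 0 1 0 0.2; 0 0 0 0 1 0 0.2; 0 0 0 0 1 0 0.2; 0 0 0 0 1 0 0.2; 0 0 0 0 1 0 0.2", "force": 35}}

```text
clock: 11.12
position: [0.6037, -0.2615, 0.0157]
tool_rot: [-1.571, -0.0, -0.4]
force: [-2.1, 1.2, 5.0]
grip_width: 0.0452
```

```bash
python3 wl.py 8 s,b,.6032,-.2614
```

```text
[ 0.60371795 -0.26146163  0.01574529] [-1.57070607e+00 -8.95934562e-05 -4.00047777e-01] 11.1667 [-0.73210452  0.82584693  5.37728504]
```

View pics/w8v.png

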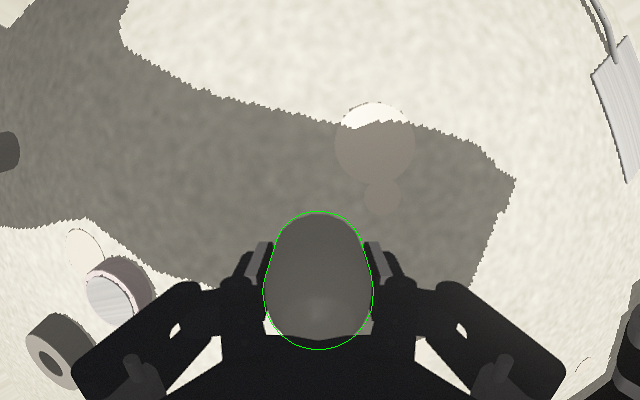

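{"fn": "send_rows", "kwargs": {"series": "0 0 0 0 -2 0 0.2; 0 0 0 0 -6 0 0.2; 0 0 0 0 -14 0 0.2; 0 0 0 0 -28 0 0.2; 0 0 0 0 -46 0 0.2; 0 0 0 0 -66 0 0.2; 0 0 0 0 -86 0 0.2; 0 0 0 0 -102 0 0.2; 0 0 0 0 -112 0 0.2; 0 0 0 0 -115 0 0.2; 0 0 0 0 -115 0 0.2"}}

```text
clock: 12.08
position: [0.604, -0.2615, 0.1314]
tool_rot: [-1.571, -0.001, -0.4]
force: [0.6, 0.3, -1.7]
grip_width: 0.0445
```

```bash
python3 go.py .6095 .2415 .131 .38
```

```text
now [ 0.604  -0.2615  0.1314] [-1.5706e+00 -1.3000e-03 -3.9990e-01] clk 12.08 F [ 0.62  0.33 -1.67] grip 0.0445
turn [ 0.    -0.78   0.001] shift [-1.908e+02  2.000e-01  4.654e+02]
```

{"fn": "send_rows", "kwargs": {"series": "0 -0.02 0 -2 0 6 0.2; 0 -0.05 0 -8 0 20 0.2; 0 -0.09 0 -18 0 43 0.2; 0 -0.14 0 -30 0 73 0.2; 0 -0.19 0 -43 0 106 0.2; 0 -0.25 0 -57 0 140 0.2; 0 -0.31 0 -72 0 175 0.2; 0 -0.37 0 -86 0 210 0.2; 0 -0.43 0 -100 0 245 0.2; 0 -0.49 0 -115 0 280 0.2; 0 -0.55 0 -129 0 315 0.2; 0 -0.61 0 -143 0 350 0.2; 0 -0.66 0 -156 0 382 0.2; 0 -0.7 0 -168 0 410 0.2; 0 -0.74 0 -178 0 434 0.2; 0 -0.77 0 -186 0 452 0.2; 0 -0.78 0 -190 0 462 0.2; 0 -0.78 0 -191 0 465.5 0.2; 0 -0.78 0 -191 0 465.5 0.2; 0 -0.78 0 -191 0 465.5 0.2"}}

```text
clock: 13.75
position: [0.6092, 0.24, 0.1302]
tool_rot: [-1.572, 0.001, 0.378]
force: [0.4, -0.2, -1.2]
grip_width: 0.0451
```

```bash
python3 wl.py 9 b,b,.609,.2415,.22;python3 go.py .6095 .2415 .0277 .38
```

```text
[0.60935326 0.23976448 0.13036023] [-1.57167017e+00  3.57237002e-04  3.77554899e-01] 13.8 [-0.38044629 -0.48070945 -0.82910671]
now [0.6094 0.2398 0.1304] [-1.5717e+00  4.0000e-04  3.7760e-01] clk 13.8 F [-0.38 -0.48 -0.83] grip 0.0447
turn [ 0.001 -0.002 -0.   ] shift [  0.8 102.7   1.6]
```

View pics/w9v.png

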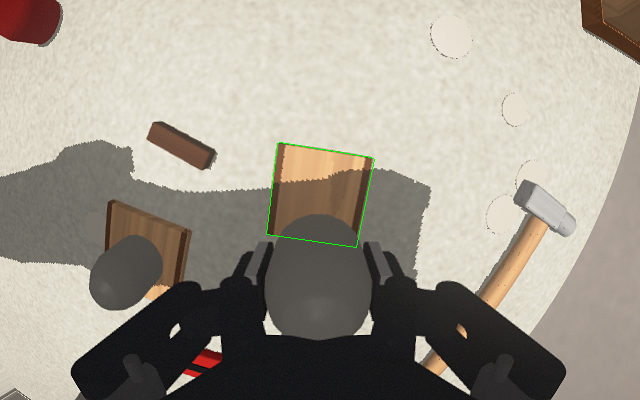

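{"fn": "send_rows", "kwargs": {"series": "0 0 0 0 5 0 0.2; 0 0 0 0 16 0 0.2; 0 0 0 0 32 0 0.2; 0 0 0 0 50 0 0.2; 0 0 0 0 68 0 0.2; 0 0 0 0 83 0 0.2; 0 0 0 0 93 0 0.2; 0 0 0 0 98 0 0.2; 0 0 0 0 100 0 0.2; 0 0 0 0 100 0 0.2; 0 0 0 0 100 0 0.2"}}

```text
clock: 14.72
position: [0.6095, 0.2418, 0.0311]
tool_rot: [-1.571, -0.001, 0.38]
force: [0.5, 0.1, -1.3]
grip_width: 0.0448
```

```bash
python3 wl.py 10 b,b,.609,.2415,.22;python3 go.py .6095 .2415 .0277 .38
```

```text
[0.60951475 0.24183961 0.0312241 ] [-1.57077737e+00 -1.20266349e-03  3.79920102e-01] 14.7667 [-0.68678777 -0.56608156  0.81986894]
now [0.6095 0.2418 0.0312] [-1.5708e+00 -1.2000e-03  3.7990e-01] clk 14.77 F [-0.69 -0.57  0.82] grip 0.0454
turn [-0.    -0.     0.001] shift [-0.1  3.5 -0.3]
```

View pics/w10v.png

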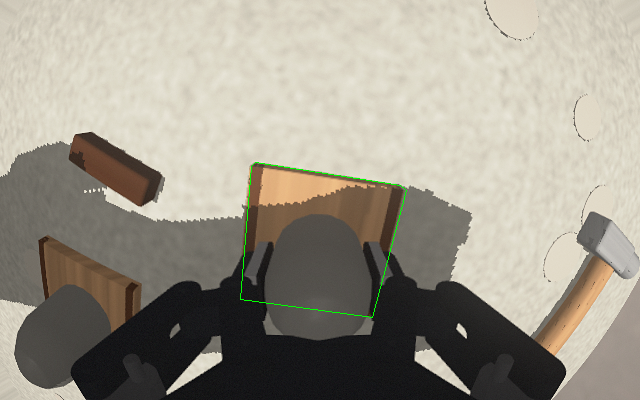

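{"fn": "send_rows", "kwargs": {"series": "0 0 0 0 1.5 0 0.2; 0 0 0 0 2.4 0 0.2; 0 0 0 0 3 0 0.2; 0 0 0 0 3.4 0 0.2; 0 0 0 0 3.7 0 0.2; 0 0 0 0 3.7 0 0.2"}}

```text
clock: 15.27
position: [0.6092, 0.2418, 0.0277]
tool_rot: [-1.571, -0.0, 0.38]
force: [-5.7, -2.0, 15.2]
grip_width: 0.0451
```

{"fn": "send_rows", "kwargs": {"series": "0 0 0 0 -0.3 0 0.2; 0 0 0 0 -0.3 0 0.54; 0 0 0 0 -0.3 0 0.58; 0 0 0 0 -0.3 0 0.65; 0 0 0 0 -0.3 0 0.75; 0 0 0 0 -0.3 0 0.9; 0 0 0 0 -0.3 0 1; 0 0 0 0 -0.3 0 1; 0 0 0 0 -0.3 0 1; 0 0 0 0 -0.3 0 1; 0 0 0 0 -5 0 1; 0 0 0 0 -15 0 1; 0 0 0 0 -35 0 1; 0 0 0 0 -65 0 1; 0 0 0 0 -95 0 1; 0 0 0 0 -120 0 1; 0 0 0 0 -135 0 1; 0 0 0 0 -140 0 1; 0 0 0 0 -140 0 1"}}

```text
clock: 16.85
position: [0.6096, 0.2419, 0.1686]
tool_rot: [-1.57, -0.003, 0.38]
force: [1.2, 0.6, 0.7]
grip_width: 0.0854
```

```bash
python3 wl.py 11 b,b,.609,.2415,.22;python3 go.py .6474 .0852 .168 .13
```

```text
[0.60903139 0.24176371 0.16708024] [-1.57060728e+00 -6.95245090e-04  3.80035377e-01] 16.9 [-0.35532825  0.47942887  0.36550716]
now [0.609  0.2418 0.1671] [-1.5706e+00 -7.0000e-04  3.8000e-01] clk 16.9 F [-0.36  0.48  0.37] grip 0.0857
turn [-0.     0.25   0.001] shift [ -22.4   -1.  -159.6]
```

View pics/w11v.png

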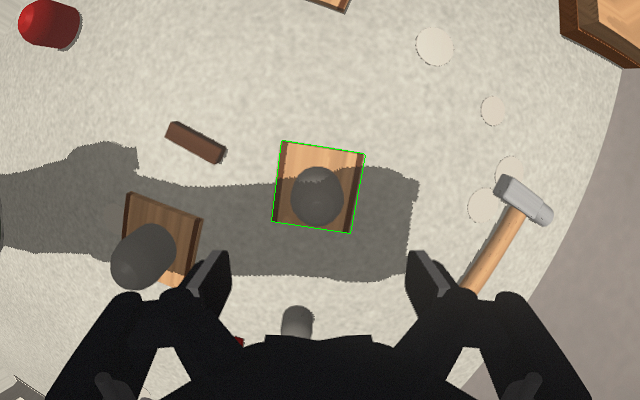

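{"fn": "send_rows", "kwargs": {"series": "0 0.04 0 -1 0 -8 1; 0 0.09 0 -4 0 -26 1; 0 0.14 0 -8 0 -54 1; 0 0.19 0 -12 0 -84 1; 0 0.23 0 -16 0 -112 1; 0 0.25 0 -19 0 -136 1; 0 0.25 0 -21 0 -152 1; 0 0.25 0 -22.5 0 -159 1; 0 0.25 0 -22.5 0 -160 1; 0 0.25 0 -22.5 0 -160 1"}}

```text
clock: 17.73
position: [0.6472, 0.0844, 0.1661]
tool_rot: [-1.571, 0.001, 0.128]
force: [-0.0, 0.6, -0.3]
grip_width: 0.0856
```

```bash
python3 wl.py 12 s,c,.647,.0845 b,c,.6612,-.079,.19;python3 go.py .647 .0845 .013 .13
```

```text
[0.64713275 0.08546178 0.16623785] [-1.57037306e+00  7.42858994e-04  1.29801305e-01] 17.7833 [-0.59721614 -0.38103895  0.55132792]
now [0.6471 0.0855 0.1662] [-1.5704e+00  7.0000e-04  1.2980e-01] clk 17.78 F [-0.6  -0.38  0.55] grip 0.0855
turn [-0.    -0.    -0.001] shift [-1.000e-01  1.532e+02 -1.000e+00]
```

View pics/w12v.png

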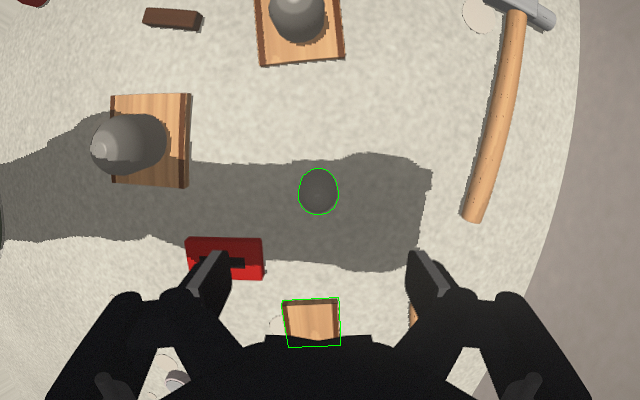

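{"fn": "send_rows", "kwargs": {"series": "0 0 0 0 10 0 1; 0 0 0 0 30 -0.5 1; 0 0 0 0 60 -0.5 1; 0 0 0 0 92 -0.5 1; 0 0 0 0 120 -0.5 1; 0 0 0 0 138 -0.5 1; 0 0 0 0 148 -0.5 1; 0 0 0 0 151 -0.5 1; 0 0 0 0 152 -0.5 1; 0 0 0 0 152 -0.5 1"}}

```text
clock: 18.62
position: [0.648, 0.0846, 0.0155]
tool_rot: [-1.571, -0.001, 0.13]
force: [0.5, 0.5, 0.9]
grip_width: 0.0852
```

```bash
python3 wl.py 13 s,c,.647,.0845 ;python3 go.py .647 .0845 .013 .13
```

```text
[0.64817834 0.0845248  0.01580859] [-1.57071539e+00 -1.55994323e-03  1.30139261e-01] 18.6667 [-0.77793447 -0.12289528  0.69943138]
now [0.6482 0.0845 0.0158] [-1.5707 -0.0016  0.1301] clk 18.67 F [-0.78 -0.12  0.7 ] grip 0.0853
turn [-0.     0.     0.002] shift [-1.2  2.8  0.1]
```

View pics/w13v.png

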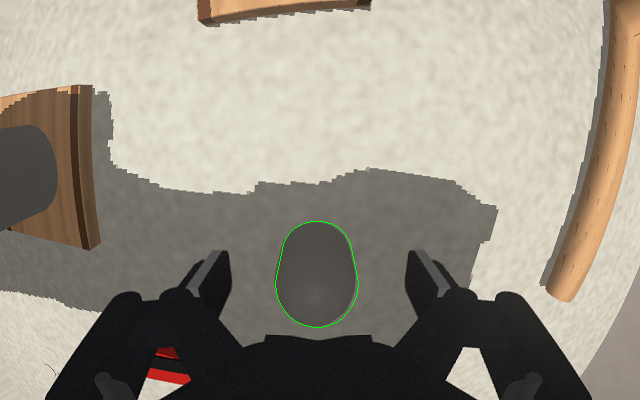

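{"fn": "send_rows", "kwargs": {"series": "0 0 0 -0.5 1 0 1; 0 0 0 -0.5 2 0 0.7; 0 0 0 -0.5 2 0 0.5; 0 0 0 -0.5 2 0 0.4; 0 0 0 -0.5 2 0 0.3; 0 0 0 -0.5 2 0 0.2; 0 0 0 -0.5 2 0 0.15; 0 0 0 -0.5 2 0 0.15; 0 0 0 -0.5 2 0 0.15; 0 0 0 -0.5 2 0 0.15; 0 0 0 -0.5 2 0 0.15; 0 0 0 -0.5 2 0 0.15", "force": 25}}

```text
clock: 19.67
position: [0.6472, 0.0842, 0.013]
tool_rot: [-1.571, -0.0, 0.13]
force: [-2.0, 0.9, 5.8]
grip_width: 0.0352
```

```bash
python3 wl.py 14 s,c,.647,.0845 ;python3 go.py .6617 -.079 .09 .0
```

```text
[0.64717586 0.08422007 0.01298989] [-1.57073888e+00 -2.56484288e-04  1.30005309e-01] 19.7167 [-1.72526676  0.33838326  5.42438516]
now [0.6472 0.0842 0.013 ] [-1.5707e+00 -3.0000e-04  1.3000e-01] clk 19.72 F [-1.73  0.34  5.42] grip 0.035
turn [-0.    0.13  0.  ] shift [  -6.7  -77.  -163.7]
```

View pics/w14v.png

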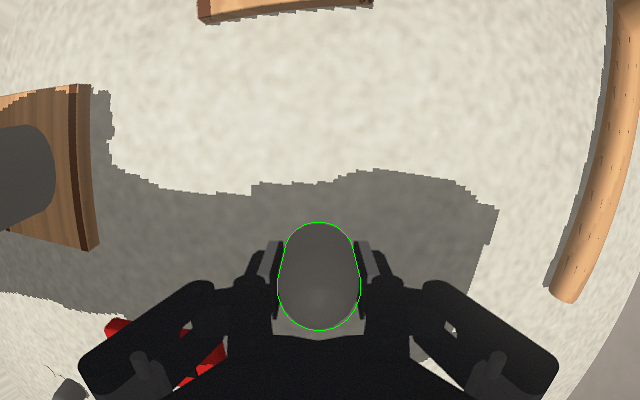

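{"fn": "send_rows", "kwargs": {"series": "0 0 0 0 -2 0 0.15; 0 0 0 0 -6 0 0.15; 0 0 0 0 -16 0 0.15; 0 0 0 0 -32 0 0.15; 0 0 0 0 -52 0 0.15; 0 0.02 0 0 -68 -4 0.15; 0 0.04 0 -1 -76 -16 0.15; 0 0.06 0 -2 -77 -36 0.15; 0 0.09 0 -3 -77 -62 0.15; 0 0.12 0 -4 -77 -90 0.15; 0 0.13 0 -5 -77 -116 0.15; 0 0.13 0 -6 -77 -138 0.15; 0 0.13 0 -7 -77 -154 0.15; 0 0.13 0 -7 -77 -161 0.15; 0 0.13 0 -7 -77 -163.5 0.15; 0 0.13 0 -7 -77 -163.5 0.15; 0 0.13 0 -7 -77 -163.5 0.15"}}

```text
clock: 21.13
position: [0.6613, -0.0776, 0.0896]
tool_rot: [-1.57, 0.0, 0.001]
force: [-0.4, 0.2, 0.1]
grip_width: 0.0352
```

```bash
python3 wl.py 15 b,c,.6612,-.079,.19;python3 go.py .6614 -.079 .025 .0
```

```text
[ 0.66131911 -0.07738975  0.08962874] [-1.57014743e+00  1.72807434e-04  1.32660148e-03] 21.1833 [-0.49054662  1.45538149 -0.79722071]
now [ 0.6613 -0.0774  0.0896] [-1.5701e+00  2.0000e-04  1.3000e-03] clk 21.18 F [-0.49  1.46 -0.8 ] grip 0.0352
turn [-0.001  0.001 -0.   ] shift [ 0.1 64.6 -1.7]
```

View pics/w15v.png

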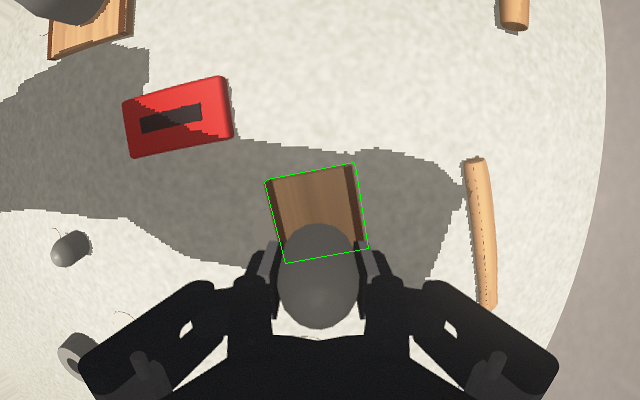

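{"fn": "send_rows", "kwargs": {"series": "0 0 0 0 4 0 0.15; 0 0 0 0 14 0 0.15; 0 0 0 0 28 0 0.15; 0 0 0 0 42 0 0.15; 0 0 0 0 53 0 0.15; 0 0 0 0 59 0 0.15; 0 0 0 0 61.5 0 0.15; 0 0 0 0 62.5 0 0.15; 0 0 0 0 62.5 0 0.15; 0 0 0 0 62.5 0 0.15"}}

```text
clock: 22.02
position: [0.6616, -0.0789, 0.0277]
tool_rot: [-1.571, -0.001, -0.0]
force: [0.2, -0.5, -0.3]
grip_width: 0.0351
```

```bash
python3 wl.py 16 b,c,.6612,-.079,.19;python3 go.py .6614 -.079 .025 .0
```

```text
[ 0.66167306 -0.0788829   0.02779809] [-1.57084463e+00 -9.12317111e-04 -5.74409011e-05] 22.0667 [ 0.56483364 -0.07909597 -0.447559  ]
now [ 0.6617 -0.0789  0.0278] [-1.5708e+00 -9.0000e-04 -1.0000e-04] clk 22.07 F [ 0.56 -0.08 -0.45] grip 0.0352
turn [ 0.    -0.     0.001] shift [-0.3  2.8 -0.1]
```

View pics/w16v.png

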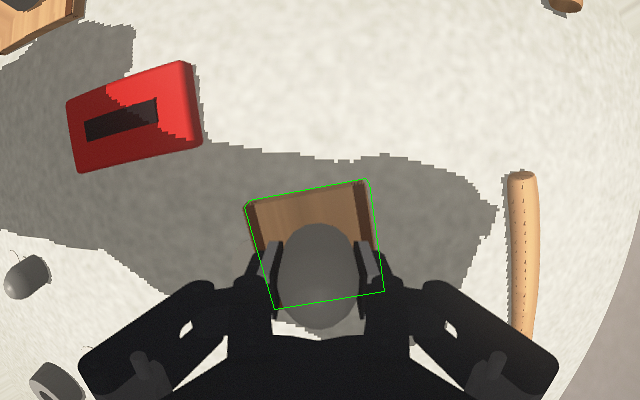

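{"fn": "send_rows", "kwargs": {"series": "0 0 0 0 1.2 0 0.15; 0 0 0 0 1.9 0 0.15; 0 0 0 0 2.4 0 0.15; 0 0 0 0 2.7 0 0.15; 0 0 0 0 2.9 0 0.15; 0 0 0 0 2.9 0 0.15"}}

```text
clock: 22.57
position: [0.6614, -0.0788, 0.025]
tool_rot: [-1.571, -0.0, 0.0]
force: [-3.1, 0.4, 10.5]
grip_width: 0.035
```

{"fn": "send_rows", "kwargs": {"series": "0 0 0 0 -0.3 0 0.15; 0 0 0 0 -0.3 0 0.42; 0 0 0 0 -0.3 0 0.46; 0 0 0 0 -0.3 0 0.52; 0 0 0 0 -0.3 0 0.62; 0 0 0 0 -0.3 0 0.8; 0 0 0 0 -0.3 0 1; 0 0 0 0 -0.3 0 1; 0 0 0 0 -0.3 0 1; 0 0 0 0 -0.3 0 1; 0 0 0 0 -5 0 1; 0 0 0 0 -15 0 1; 0 0 0 0 -35 0 1; 0 0 0 0 -65 0 1; 0 0 0 0 -95 0 1; 0 0 0 0 -120 0 1; 0 0 0 0 -135 0 1; 0 0 0 0 -140 0 1; 0 0 0 0 -140 0 1"}}

```text
clock: 24.15
position: [0.6619, -0.0789, 0.1662]
tool_rot: [-1.571, -0.003, -0.0]
force: [-0.6, -1.4, -0.3]
grip_width: 0.0855
```

```bash
python3 wl.py 17 b,c,.6612,-.079,.19 s,d,.4265,-.1135;python3 go.py .4265 -.1133 .165 -.25
```

```text
[ 0.66134538 -0.07873753  0.16468134] [-1.57068987e+00 -7.15422400e-04  3.76517822e-05] 24.2 [ 0.37474519  0.63542386 -0.85937644]
now [ 0.6613 -0.0787  0.1647] [-1.5707e+00 -7.0000e-04  0.0000e+00] clk 24.2 F [ 0.37  0.64 -0.86] grip 0.0852
turn [-0.     0.25   0.001] shift [-234.8   -0.5  -34.6]
```

View pics/w17v.png

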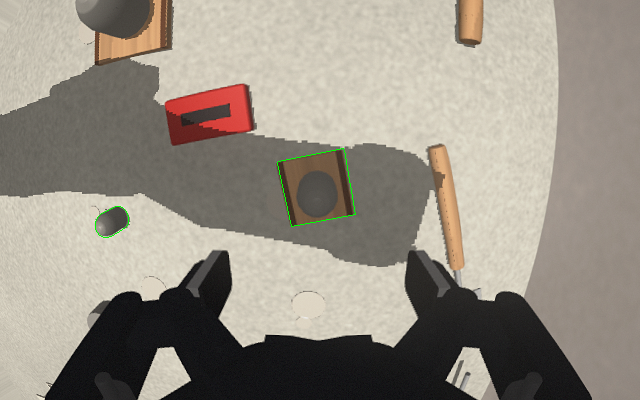

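{"fn": "send_rows", "kwargs": {"series": "0 0.03 0 -10 0 -1 1; 0 0.07 0 -32 0 -5 1; 0 0.12 0 -62 0 -9 1; 0 0.17 0 -97 0 -14 1; 0 0.21 0 -132 0 -19 1; 0 0.24 0 -165 0 -24 1; 0 0.25 0 -195 0 -29 1; 0 0.25 0 -217 0 -32 1; 0 0.25 0 -230 0 -34 1; 0 0.25 0 -235 0 -35 1; 0 0.25 0 -235 0 -35 1; 0 0.25 0 -235 0 -35 1"}}

```text
clock: 25.2
position: [0.427, -0.1137, 0.164]
tool_rot: [-1.571, 0.0, -0.25]
force: [1.2, -0.2, 0.1]
grip_width: 0.0858
```

```bash
python3 wl.py 18 s,d,.4265,-.1133;python3 go.py .4265 -.1133 .0125 -.25
```

```text
[ 0.42717804 -0.11366789  0.16404771] [-1.57100853e+00 -7.97655045e-05 -2.49555227e-01] 25.25 [-0.01375332  0.51445795 -0.55612105]
now [ 0.4272 -0.1137  0.164 ] [-1.571e+00 -1.000e-04 -2.496e-01] clk 25.25 F [-0.01  0.51 -0.56] grip 0.0855
turn [0. 0. 0.] shift [ -0.8 151.5   0.2]
```

View pics/w18v.png

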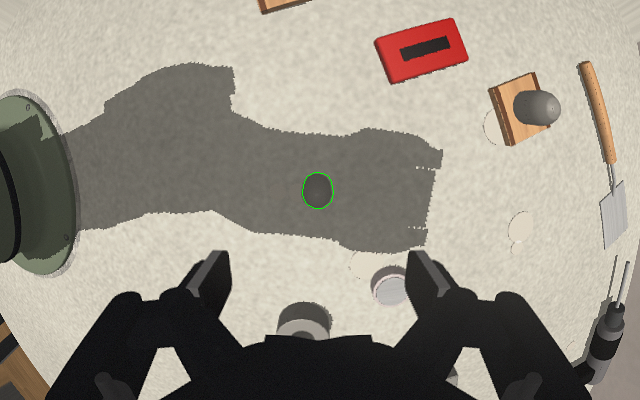

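{"fn": "send_rows", "kwargs": {"series": "0 0 0 -0.5 10 0 1; 0 0 0 -0.5 30 0 1; 0 0 0 -0.5 60 0 1; 0 0 0 -0.5 92 0 1; 0 0 0 -0.5 120 0 1; 0 0 0 -0.5 138 0 1; 0 0 0 -0.5 147 0 1; 0 0 0 -0.5 150 0 1; 0 0 0 -0.5 150.5 0 1; 0 0 0 -0.5 150.5 0 1"}}

```text
clock: 26.08
position: [0.4265, -0.1138, 0.0144]
tool_rot: [-1.571, -0.001, -0.25]
force: [-0.1, 0.2, 1.3]
grip_width: 0.0857
```

```bash
python3 wl.py 19 s,d,.4265,-.1133 ;python3 go.py .4265 -.1133 .0125 -.25
```

```text
[ 0.42655527 -0.11375274  0.01467456] [-1.57068205e+00 -1.44271497e-03 -2.49895511e-01] 26.1333 [-0.70769632 -1.25733127  0.30191702]
now [ 0.4266 -0.1138  0.0147] [-1.5707e+00 -1.4000e-03 -2.4990e-01] clk 26.13 F [-0.71 -1.26  0.3 ] grip 0.0853
turn [-0.     0.     0.001] shift [-0.2  2.2  0.4]
```

View pics/w19v.png

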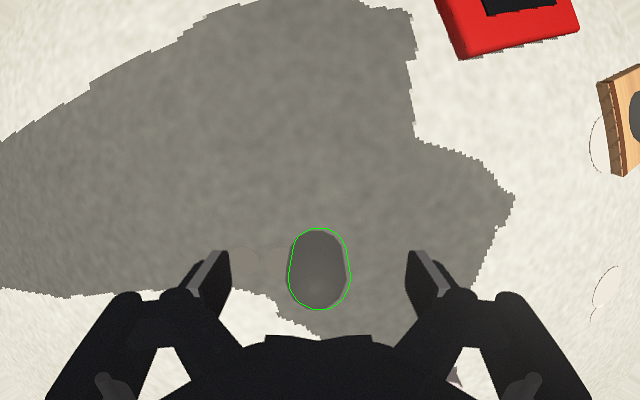

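{"fn": "send_rows", "kwargs": {"series": "0 0 0 0 1 0 1; 0 0 0 0 1 0 0.7; 0 0 0 0 1 0 0.5; 0 0 0 0 1 0 0.4; 0 0 0 0 1 0 0.35; 0 0 0 0 1 0 0.25; 0 0 0 0 1 0 0.15; 0 0 0 0 1 0 0.1; 0 0 0 0 1 0 0.1; 0 0 0 0 1 0 0.1; 0 0 0 0 1 0 0.1; 0 0 0 0 1 0 0.1", "force": 20}}

```text
clock: 27.13
position: [0.4259, -0.1137, 0.013]
tool_rot: [-1.571, -0.0, -0.25]
force: [-0.7, 0.2, 7.2]
grip_width: 0.0273
```

```bash
python3 wl.py 20 s,d,.4263,-.1136 ;python3 go.py .5447 .4359 .13 .35
```

```text
[ 0.42591273 -0.1137214   0.01299754] [-1.57072895e+00 -2.31611089e-04 -2.50067981e-01] 27.1833 [-0.58778159  0.57960937  6.36074024]
now [ 0.4259 -0.1137  0.013 ] [-1.5707e+00 -2.0000e-04 -2.5010e-01] clk 27.18 F [-0.59  0.58  6.36] grip 0.0271
turn [ 0.  -0.6  0. ] shift [ -20.9 -117.   561.9]
```

View pics/w20v.png

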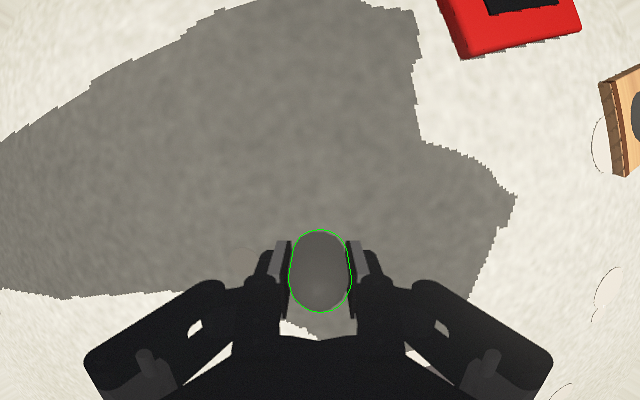

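{"fn": "send_rows", "kwargs": {"series": "0 0 0 0 -2 0 0.1; 0 0 0 0 -6 0 0.1; 0 0 0 0 -16 0 0.1; 0 0 0 0 -32 0 0.1; 0 0 0 0 -52 0 0.1; 0 0 0 0 -74 0 0.1; 0 0 0 0 -96 0 0.1; 0 0 0 0 -116 0 0.1; 0 0 0 0 -130 0 0.1; 0 0 0 0 -135 0 0.1; 0 0 0 0 -135 0 0.1"}}

```text
clock: 28.1
position: [0.4263, -0.1136, 0.1491]
tool_rot: [-1.57, -0.002, -0.25]
force: [0.5, -0.6, -0.4]
grip_width: 0.0274
```

```bash
python3 go.py .5438 .4355 .148 .45
```

```text
now [ 0.4263 -0.1136  0.1491] [-1.5701 -0.0023 -0.2498] clk 28.1 F [ 0.45 -0.62 -0.42] grip 0.0274
turn [ 0.    -0.7    0.002] shift [-21.9   1.4 561.1]
```

{"fn": "send_rows", "kwargs": {"series": "0 -0.01 0 0 0 6 0.1; 0 -0.03 0 -1 0 21 0.1; 0 -0.06 0 -2 0 45 0.1; 0 -0.1 0 -3 0 76 0.1; 0 -0.14 0 -4 0 111 0.1; 0 -0.18 0 -6 0 148 0.1; 0 -0.23 0 -7 0 186 0.1; 0 -0.28 0 -9 0 224 0.1; 0 -0.33 0 -10 0 262 0.1; 0 -0.38 0 -12 0 300 0.1; 0 -0.43 0 -13 0 338 0.1; 0 -0.48 0 -15 0 376 0.1; 0 -0.53 0 -16 0 414 0.1; 0 -0.58 0 -18 0 450 0.1; 0 -0.62 0 -19 0 484 0.1; 0 -0.66 0 -20 0 514 0.1; 0 -0.69 0 -21 0 538 0.1; 0 -0.7 0 -22 0 553 0.1; 0 -0.7 0 -22 0 560 0.1; 0 -0.7 0 -22 0 561 0.1"}}

```text
clock: 29.77
position: [0.5424, 0.4363, 0.146]
tool_rot: [-1.571, 0.002, 0.451]
force: [-0.2, -0.7, 0.3]
grip_width: 0.0272
```

{"fn": "send_rows", "kwargs": {"series": "0 0 0 0 0 0 0.1; 0 0 0 0 0 0 0.1"}}

```text
clock: 29.93
position: [0.5434, 0.4339, 0.1474]
tool_rot: [-1.571, 0.001, 0.449]
force: [0.0, -0.1, -0.6]
grip_width: 0.0273
```

```bash
python3 wl.py 21 b,d,.544,.4357,0 ;python3 go.py .5438 .4355 .025 .45
```

```text
[0.54346931 0.43398388 0.14766879] [-1.57128968e+00  4.95631054e-04  4.48541622e-01] 29.9833 [-0.09168823 -0.0911476  -0.11180929]
now [0.5435 0.434  0.1477] [-1.5713e+00  5.0000e-04  4.4850e-01] clk 29.98 F [-0.09 -0.09 -0.11] grip 0.027
turn [ 0.    -0.001 -0.   ] shift [  1.  122.7   1.3]
```

View pics/w21v.png

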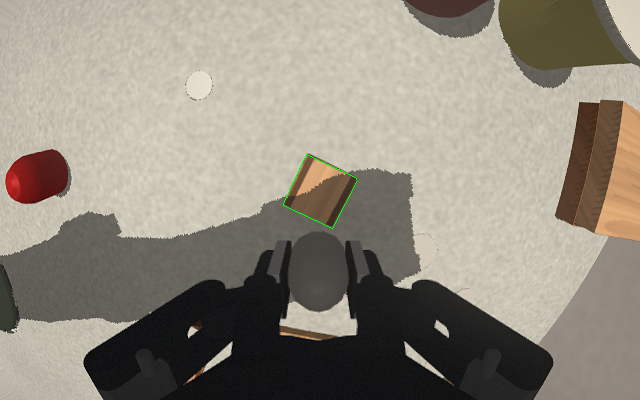

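{"fn": "send_rows", "kwargs": {"series": "0 0 0 0 5 0 0.1; 0 0 0 0 16 0 0.1; 0 0 0 0 34 0 0.1; 0 0 0 0 56 0 0.1; 0 0 0 0 78 0 0.1; 0 0 0 0 97 0 0.1; 0 0 0 0 110 0 0.1; 0 0 0 0 117 0 0.1; 0 0 0 0 120 0 0.1; 0 0 0 0 120 0 0.1; 0 0 0 0 120 0 0.1"}}

```text
clock: 30.9
position: [0.5437, 0.4355, 0.0286]
tool_rot: [-1.571, -0.001, 0.45]
force: [0.2, 0.2, 0.8]
grip_width: 0.0272
```

```bash
python3 wl.py 22 b,d,.544,.4357,0 ;python3 go.py .5438 .4355 .025 .45
```

```text
[0.54383203 0.4356146  0.02882892] [-1.57044945e+00 -1.41721423e-03  4.49878019e-01] 30.95 [-0.65390757 -0.53519171 -0.64996081]
now [0.5438 0.4356 0.0288] [-1.5704e+00 -1.4000e-03  4.4990e-01] clk 30.95 F [-0.65 -0.54 -0.65] grip 0.027
turn [-0.    -0.     0.001] shift [-0.1  3.8 -0.1]
```

View pics/w22v.png

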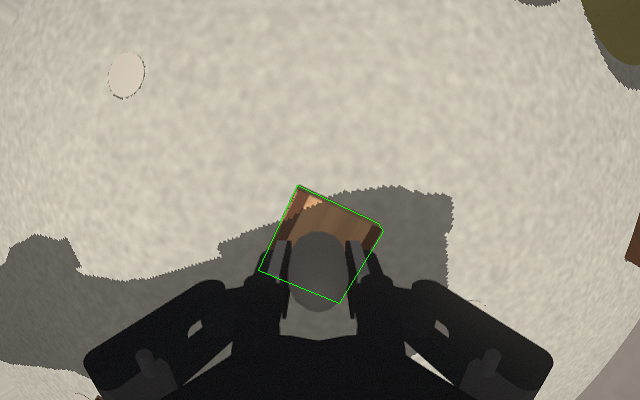

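{"fn": "send_rows", "kwargs": {"series": "0 0 0 0 1.5 0 0.1; 0 0 0 0 2.3 0 0.1; 0 0 0 0 2.8 0 0.1; 0 0 0 0 3.1 0 0.1; 0 0 0 0 3.3 0 0.1; 0 0 0 0 3.3 0 0.1"}}

```text
clock: 31.45
position: [0.5434, 0.4354, 0.0251]
tool_rot: [-1.571, -0.0, 0.45]
force: [-2.8, -1.0, 6.3]
grip_width: 0.0273
```

{"fn": "send_rows", "kwargs": {"series": "0 0 0 0 -0.2 0 0.1; 0 0 0 0 -0.2 0 0.33; 0 0 0 0 -0.2 0 0.37; 0 0 0 0 -0.2 0 0.43; 0 0 0 0 -0.2 0 0.52; 0 0 0 0 -0.2 0 0.7; 0 0 0 0 -0.2 0 1; 0 0 0 0 -0.2 0 1; 0 0 0 0 -0.2 0 1; 0 0 0 0 -0.2 0 1; 0 0 0 0 -5 0 1; 0 0 0 0 -15 0 1; 0 0 0 0 -35 0 1; 0 0 0 0 -65 0 1; 0 0 0 0 -95 0 1; 0 0 0 0 -120 0 1; 0 0 0 0 -135 0 1; 0 0 0 0 -140 0 1; 0 0 0 0 -140 0 1"}}

```text
clock: 33.03
position: [0.5438, 0.4357, 0.1665]
tool_rot: [-1.57, -0.003, 0.45]
force: [-0.5, 0.5, -0.7]
grip_width: 0.0854
```

```bash
cat > fin.py <<'E'
from fit import *
from workcell import cams
bo=dict(a=(.4645,.1125,.04),b=(.6095,.240,.22),c=(.6613,-.08,.19),d=(.5447,.4341,0))
vis=[]
for n in('top','side','wrist'):
    c=cams.get_calibration(n);im=cams.grab_frame(n)[:,:,::-1].copy();cv2.imwrite(f'pics/f{n}.png',im)
E
python3 fin.py; python3 - <<'E'
import cv2
a=cv2.imread('pics/ftop.png')[95:260,130:490];b=cv2.imread('pics/fside.png')[100:300,200:480]
cv2.imwrite('pics/ftopc.png',cv2.resize(a,None,fx=2.2,fy=2.2,interpolation=2));cv2.imwrite('pics/fsidec.png',cv2.resize(b,None,fx=2.8,fy=2.8,interpolation=2))
E
```

```text
(no output)
```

View pics/ftopc.png

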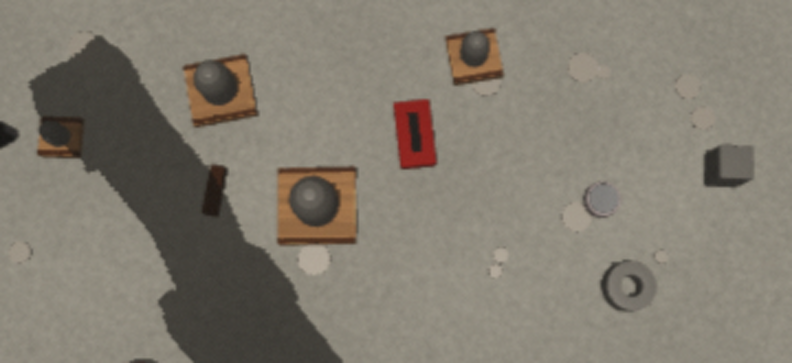

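View pics/fsidec.png

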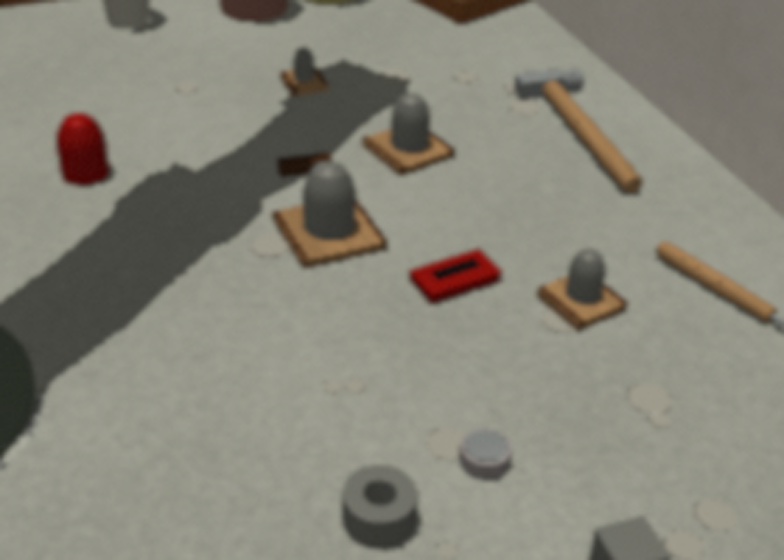

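View pics/fwrist.png

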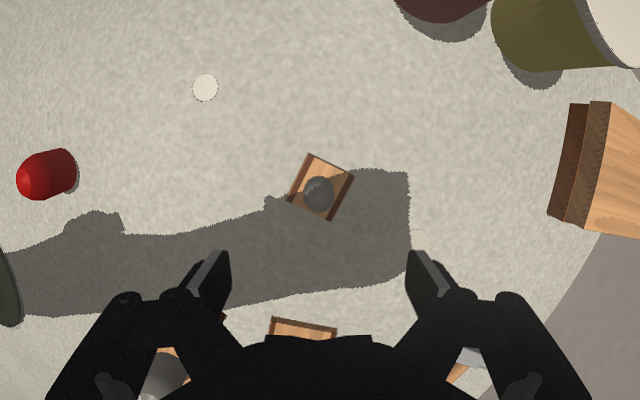

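```bash
python3 - <<'E'
from fit import *
from workcell import cams
B=dict(top=dict(a=(.4653,.1143),b=(.6103,.2417),c=(.662,-.0784),d=(.5457,.4366)),side=dict(a=(.4638,.1112),b=(.6087,.2378),c=(.6605,-.0815),d=(.5437,.4316)))
rows=[]
for n in('top','side'):
    c=cams.get_calibration(n);im=cv2.imread(f'pics/f{n}.png');t=[]
    big=cv2.resize(im,None,fx=6,fy=6,interpolation=cv2.INTER_CUBIC)
    for k,(x,y) in B[n].items():
        uv=proj(spikepts(x,y,k,.012),c);h=cv2.convexHull(((uv+.5)*6).astype(np.int32).reshape(-1,1,2))
        m=uv.mean(0)*6;cv2.polylines(big,[h],True,(0,255,0),1)
        u,v=int(m[0]),int(m[1]);t.append(big[v-130:v+130,max(u-98,0):u+98])
    rows.append(np.hstack(t))
cv2.imwrite('pics/chk.png',np.vstack(rows))
E
```

```text
(no output)
```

View pics/chk.png

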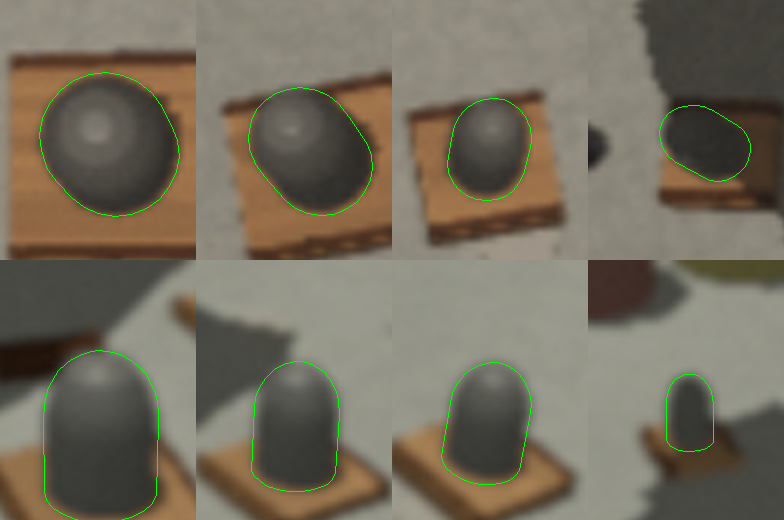

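All four spikes stand upright and match the outlines predicted for the board centres to within about 1–2 mm. The gripper is open and clear, so I'm handing in.

```bash
python3 -c "
from workcell import bot,monitor
print(bot.job_done());print(monitor.observe()['clock'])"
```

```text
the job is handed in; nothing more can be done
None
the job is handed in; nothing more can be done
```

All four plaster spikes are standing upright on the boards of their own rank, placed in the order a, b, c, d. I handed the job in at about 33 s of the 125 s allowed. Each spike was lowered until it touched the board (the wrist force read 6–15 N), then released with the jaws opening slowly before I backed off.

- **Centring:** in the last top and side pictures, each spike matched the outline expected at its board's centre to within about 1–2 mm.
- **Gripper:** it was open and about 14 cm above board d at hand-in, touching nothing.
- **Other objects:** the red look-alike, plaster block, collar and puck look to be where they were. I judged that by eye rather than measuring it.
- **Disagreement between cameras:** the top and side views differed by about 2 mm in x and 3–5 mm in y. I set the final positions from close wrist-camera views, and checked centring in each view against that view's own board positions.

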